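# Bring the rose colour plate to the viewing rest

### The arm

A 6-joint arm with a two-finger parallel gripper is mounted at the origin on the work surface. World frame = base frame: x ahead of the robot, y to its left, z up, the work surface at z = 0. Lengths are in m, angles in rad, forces in N, time in s.
With the tool pointing down it reaches from about 0.35 to 1 m from the base axis. Payload 7.1 kg.
Tool frame: the origin (TCP) lies between the finger pads; the fingertips stand 22 mm ahead of it and the grasp point (between the pads) lies 3 mm ahead of it; z points along the fingers, x is the direction in which the jaws open and shut, and the axes are right-handed (so a half turn about z gives the same grasp; the last joint's range is limited). The gripper opens to 85 mm and grips with 20 to 120 N. Pads are 22 mm wide; open, the fingers measure 114 mm over their backs; the gripper's body (76 mm by 85 mm) begins 54 mm behind the grasp point. The pads swing forward as they close: fully open they stand 13 mm farther back than shut.
Start: joints at [-1.249, 0.423, 1.63, -0, 1.089, -0.019], TCP at [0.209, -0.589, 0.231] pointing down, gripper open.
Joint ranges: [-3, 3], [-0.9, 2.11], [0.09, 2.58], [-1.31, 4.45], [0.11, 2.69], [-2.54, 2.54]. Speed limits (rad/s): [2.39, 2.39, 3.01, 3.14, 3.14, 3.14].

### API

Orientations are given as a unit quaternion [x, y, z, w].
In Python, from workcell import r gives the robot as it stands.
- The arm moves only by the tool drive_tool, never from a script. Its argument "moves" is a list of rows, each a list of 3 entries, a list of its own where there are three numbers: the shift along the tool's x, y, z in m, then the turn, a rotation vector about the tool's x, y, z in rad, then the finger opening in m, from 0 to 0.0854. A call has exactly 5 rows; each row shifts and turns the commanded pose from where the row before left it, along the tool's axes as they then stand; what a row does not reach is not made up. A row lasts 1/8 s, in which the tool goes at most 62.5 mm and 10.7 degrees, less where a joint would pass 70% of its speed; a pose out of reach is approached as far as the arm can. A call is refused whole if a number of a shift passes 0.0625 or a number of a turn 0.188, either way. A call with a gripper value outside its range is refused whole. The fingers move at their own pace and stop on an object; "newtons" is the grip in N (left out, the last holds). Time passes only in rows, so rows that do not move let the fingers close, or fill a call up. It gives the time, the measured TCP pose, the force and the opening at its end, in the units of the state.
- r.read_state(): the state, without advancing time (a new reading comes with each control period).
- r.capture(name): name is "scene" or "side" or "wrist"; returns a dict with "frame" (420x560x3 uint8, red, green, blue), "mtx" (3x3 intrinsics, pixels), "world_from_camera" (4x4, takes a point from camera to world coordinates). Camera axes: x right, y down, z forward; pixel columns grow to the right and rows downward; lengths in m; the calibration is good to about 2 mm. The wrist camera is an equidistant fisheye: a pixel r from the principal point sees the ray r / f radians off the axis. A picture is of the moment at which its call begins. There is no depth.
- r.hand_in(): hands the job in, once; it reports no verdict.
The state is a dict: "t": time; "q": joint angles; "joint_vel": joint speeds; "tau": joint torques, N m; "tool_pos": TCP position; "tool_rot": TCP orientation; "wrist_force": force on the tool from outside, world axes, zero at the start; "wrist_torque": the same for the moment, N m; "gripper_width": finger opening in m.
Only numpy, scipy, OpenCV 4.12 (cv2) and the standard library are available. Lean on these libraries where they do the work, as an engineer would, in place of code of your own. Each camera call takes 0.05 s, during which the arm holds its last target.

### The job

The client wants to see the rose colours. In the low swatch stand, slide the rose plate straight forward out of its lane until roughly 40 mm of it hangs over the stand's open front edge, then grip it there by its two long sides, lift it off and set it down flat on the narrow viewing rest, centred and lying along it. Set it down rather than dropping it, let go, and leave the teal plate where it is.

Things in the scene. Friction and masses are not known exactly. Their poses are not given: they have to be found in the camera images.
- rose_plate: Rose-pink flat rigid plate, 110 (x) x 50 (y) x 4 mm, 30 g, with flat pale chips on top. Origin: centre of underside. Starts flat in one lane of the stand, x along the stand's x, front (-x) end 5 to 35 mm behind the stand's front edge; the lips leave no room for fingers beside it. Lightly pressed from above with closed fingertips it drags along the lane; it tips off if more than 55 mm overhangs.
- teal_plate: Teal flat plate of the same size, axes and origin, in the other lane of the stand. It must stay there.
- stand: White fixed block 160 (x) x 146 (y) mm, deck 50 mm high. Origin: centre of underside, on the table. Two lanes along x, centred at y = +36 and -36 mm (plates start in either), 54 mm wide, between grey lips 6 mm above the deck (middle 18 mm wide, outer and back 10 mm). Front end, x = -80 mm, towards the robot, is an open straight edge over a sheer face with free space before it.
- rest: Viewing rest: fixed cream pedestal, flat top 100 (x) x 32 (y) mm, 40 mm above the table, on a gold foot 120 x 70 x 6 mm. Origin: centre of underside, on the table. A plate lies on it along x and overhangs it by 9 mm on each long side, so fingers on those sides pass down beside the pedestal.
Mind the look-alikes: they are no part of the job. What is shaped like the rest but blue or green is not meant. Of the things shaped like the rose_plate, the rose one is meant.

How it is judged:
By the outcome, as a careful person would: the job done as asked, in the order asked, and still so for the second after the job is handed in, with the robot touching nothing.
It also fails if it takes over 48 s, if anything falls off the work surface, if the arm or the gripper's body presses on something with over 40 N, if the wrist force passes 120 N, or if a joint passes its speed limit or range.

## Working session

There is one attempt and no reset: what is moved stays moved. The work goes in short steps, Python scripts to look and compute and a tool call to move; the robot and the scene stay as the last step left them, time stands still between calls to the robot, and variables do not carry over. Pictures are saved under pics/ and viewed, and the job is handed in when it is done.

Besides the shell and the picture viewer there is one more tool, called after "Call:" as name(argument=value, ...), one argument or row to a line, values as JSON. drive_tool: Moves the arm, as the interface text tells. Its arguments: {"type":"object","properties":{"moves":{"type":"array","items":{"type":"array"}},"newtons":{"type":"number"}},"required":["moves"]}

```bash
mkdir -p pics; cat > h.py <<'E'
import numpy as np, cv2
from workcell import r
def cap(n,f):
    d=r.capture(n); cv2.imwrite('pics/'+f,cv2.cvtColor(d['frame'],cv2.COLOR_RGB2BGR)); np.savez('pics/'+f+'.npz',**d); return d
def ray(d,uv):
    K=d['mtx'];T=d['world_from_camera']
    v=np.array([(uv[0]-K[0,2])/K[0,0],(uv[1]-K[1,2])/K[1,1],1.]);return T[:3,3],T[:3,:3]@v
def onz(d,uv,z):
    o,v=ray(d,uv);return o+v*(z-o[2])/v[2]
E
python3 - <<'E'
from h import *
s=r.read_state();print({k:np.round(v,4).tolist() for k,v in s.items()})
for n in('scene','side','wrist'):
    d=cap(n,n+'0.png');print(n,d['mtx'].round(1).tolist(),d['world_from_camera'].round(3).tolist())
a=[cv2.imread(f'pics/{n}0.png') for n in('scene','side')]
E
```

```text
{'t': 0.0, 'q': [-1.249, 0.4238, 1.6307, 0.0, 1.0886, -0.019], 'joint_vel': [-0.001, 0.0017, -0.0006, 0.0011, 0.0008, -0.0014], 'tau': [0.0013, -55.7379, -28.1745, 0.0001, 0.0075, -0.0], 'tool_pos': [0.2087, -0.5885, 0.2303], 'tool_rot': [0.8168, -0.577, -0.0006, -0.0005], 'wrist_force': [0.0952, -0.763, -0.2148], 'wrist_torque': [-0.0077, -0.02, -0.014], 'gripper_width': 0.0857}
scene [[465.8, 0.0, 283.3], [0.0, 465.8, 214.1], [0.0, 0.0, 1.0]] [[0.105, 0.659, -0.744, 1.249], [0.994, -0.063, 0.085, -0.041], [0.01, -0.749, -0.662, 0.655], [0.0, 0.0, 0.0, 1.0]]
side [[384.6, 0.0, 277.3], [0.0, 384.6, 210.2], [0.0, 0.0, 1.0]] [[-0.925, -0.225, 0.306, 0.338], [-0.379, 0.57, -0.729, 0.673], [-0.011, -0.79, -0.613, 0.596], [0.0, 0.0, 0.0, 1.0]]
wrist [[325.2, 0.0, 277.6], [0.0, 325.2, 210.7], [0.0, 0.0, 1.0]] [[0.334, -0.908, -0.254, 0.272], [-0.942, -0.322, -0.089, -0.567], [-0.001, 0.269, -0.963, 0.373], [0.0, 0.0, 0.0, 1.0]]
```

View pics/scene0.png

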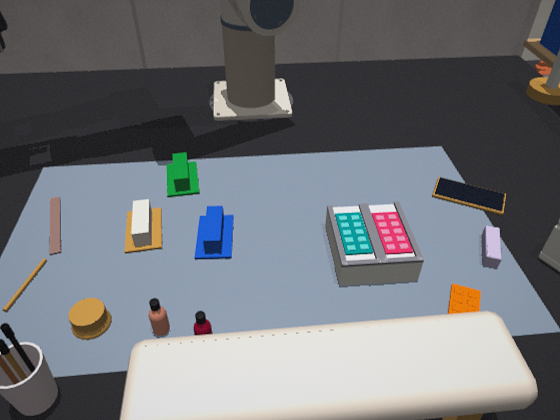

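View pics/side0.png

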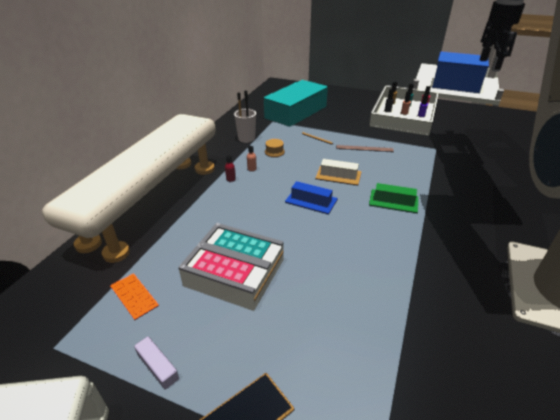

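View pics/wrist0.png

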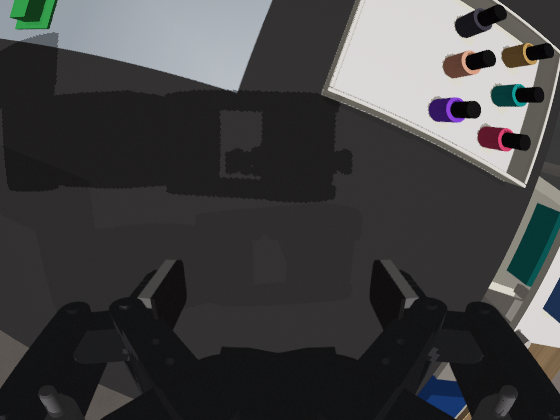

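The scene picture shows the stand at about (371,240), with the rose plate in its right lane at (392,232). The cream rest on its gold foot is at (143,228), and its blue and green look-alikes are at (214,232) and (182,175). Next I'll measure these.

```bash
cat > m.py <<'E'
from h import *
import sys
def load(f): return dict(np.load(f'pics/{f}.npz'))
def rect(d,mask,z,name):
    mask=cv2.morphologyEx(mask.astype(np.uint8),cv2.MORPH_CLOSE,np.ones((5,5)))
    cs,_=cv2.findContours(mask,cv2.RETR_EXTERNAL,cv2.CHAIN_APPROX_NONE)
    if not cs: print(name,'none');return
    c=max(cs,key=cv2.contourArea)[:,0]
    P=np.array([onz(d,p,z)[:2] for p in c])*1000
    (cx,cy),(w,h),a=cv2.minAreaRect(P.astype(np.float32))
    print(name,'px',c.mean(0).round(),'ctr',round(cx,1),round(cy,1),'size',round(w,1),round(h,1),'ang',round(a,1));return c
def hsv(d): return cv2.cvtColor(d['frame'],cv2.COLOR_RGB2HSV)
def box(m,b):
    o=np.zeros_like(m);o[b[1]:b[3],b[0]:b[2]]=m[b[1]:b[3],b[0]:b[2]];return o
E
python3 - <<'E'
from m import *
B={'scene':dict(st=(310,190,430,290),re=(115,190,172,260)),'side':dict(st=(170,215,295,310),re=(305,150,370,190))}
for n in B:
    d=load(n+'0.png');H=hsv(d);h,s,v=cv2.split(H)
    pink=((h>160)|(h<4))&(s>90)
    teal=(h>75)&(h<98)&(s>90)
    gold=(h>8)&(h<28)&(s>110)
    cream=(s<70)&(v>150)
    rect(d,box(pink,B[n]['st']),.054,n+' rose');rect(d,box(teal,B[n]['st']),.054,n+' teal')
    rect(d,box(gold,B[n]['re']),.006,n+' foot');rect(d,box(cream,B[n]['re']),.04,n+' cream')
    f=cv2.cvtColor(d['frame'],cv2.COLOR_RGB2BGR)
    out=[]
    for b in B[n].values(): out.append(cv2.resize(f[b[1]:b[3],b[0]:b[2]],(400,int(400*(b[3]-b[1])/(b[2]-b[0]))),interpolation=cv2.INTER_CUBIC))
    hh=max(o.shape[0] for o in out);cv2.imwrite(f'pics/z_{n}.png',np.hstack([np.pad(o,((0,hh-o.shape[0]),(0,0),(0,0))) for o in out]))
E
```

```text
scene rose px [392. 233.] ctr 641.7 232.7 size 52.4 112.3 ang 89.2
scene teal px [353. 233.] ctr 636.7 160.6 size 51.4 111.0 ang 89.4
scene foot px [143. 232.] ctr 537.7 -243.7 size 122.2 69.4 ang 5.6
scene cream px [143. 225.] ctr 554.3 -240.6 size 220.3 115.8 ang 4.2
side rose px [223. 266.] ctr 640.1 229.9 size 52.8 110.8 ang 88.9
side teal px [242. 243.] ctr 634.7 158.0 size 51.6 109.2 ang 89.2
side foot px [338. 177.] ctr 534.2 -243.7 size 116.5 69.8 ang 5.7
side cream px [338. 169.] ctr 529.4 -224.2 size 186.1 204.0 ang 19.0
```

View pics/z_scene.png

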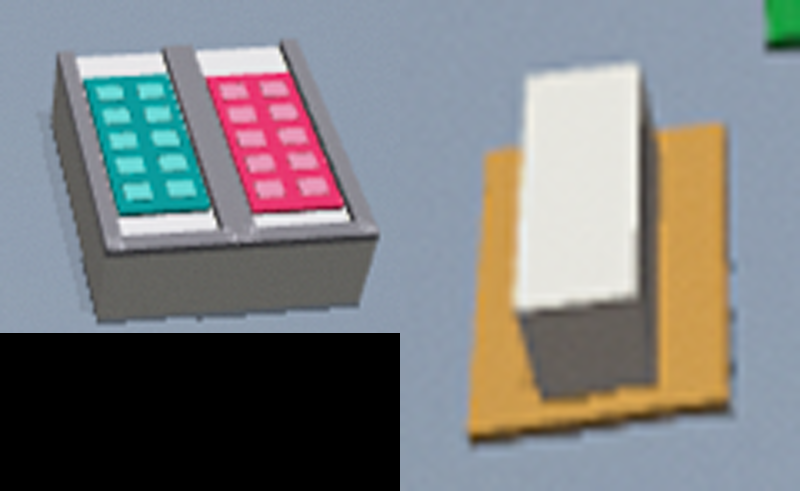

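View pics/z_side.png

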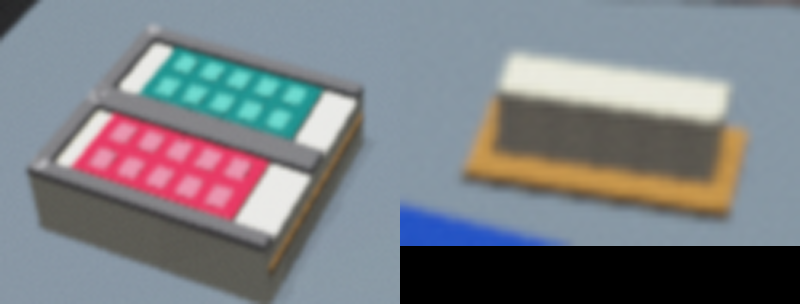

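```bash
python3 - <<'E'
from m import *
B={'scene':dict(st=(310,190,430,290),re=(115,190,172,260)),'side':dict(st=(170,215,295,310),re=(305,150,370,190))}
for n in B:
    d=load(n+'0.png');H=hsv(d);h,s,v=cv2.split(H)
    pink=((h>160)|(h<4))&(s>90)
    b=B[n]['st'];
    m=box(((s<30)&(v>185)),b)
    cs,_=cv2.findContours(m.astype(np.uint8),cv2.RETR_EXTERNAL,cv2.CHAIN_APPROX_NONE)
    for c in sorted(cs,key=cv2.contourArea)[-4:]:
        P=np.array([onz(d,p,.05)[:2]*1000 for p in c[:,0]]);print(n,'white',c[:,0].mean(0).round(),len(c),'rect',[np.round(x,1) for x in cv2.minAreaRect(P.astype(np.float32))],'min/max',P.min(0).round(1),P.max(0).round(1))
        print(cv2.boxPoints(cv2.minAreaRect(P.astype(np.float32))).round(1).tolist())
    for t in (150,190):
        rect(d,box((v>t)&(s<40),B[n]['re']),.04,n+' cream')
    print(H[225,143] if n=='scene' else H[167,338], H[200,120] if n=='scene' else H[155,310])
E
```

```text
scene white [400. 255.] 58 rect [array([700.1, 232.8]), array([50.7,  7.8]), np.float64(89.3)] min/max [696.1 207.4] [704.  258.1]
[[695.9000244140625, 207.39999389648438], [703.7000122070312, 207.39999389648438], [704.2999877929688, 258.1000061035156], [696.5, 258.20001220703125]]
scene white [360. 257.] 65 rect [array([696.7, 160.2]), array([13.4, 52. ]), np.float64(0.6)] min/max [689.7 134.2] [703.2 186.1]
[[689.7000122070312, 186.10000610351562], [690.2999877929688, 134.10000610351562], [703.7000122070312, 134.3000030517578], [703.0999755859375, 186.3000030517578]]
scene white [346. 209.] 60 rect [array([566.4, 162. ]), array([51.5, 19.2]), np.float64(89.6)] min/max [556.8 136.3] [576.  187.8]
[[556.5999755859375, 136.39999389648438], [575.7999877929688, 136.1999969482422], [576.0999755859375, 187.6999969482422], [556.9000244140625, 187.89999389648438]]
scene white [382. 208.] 60 rect [array([568.8, 234.4]), array([51.2, 22.3]), np.float64(89.6)] min/max [557.7 208.8] [580. 260.]
[[557.5, 208.89999389648438], [579.7999877929688, 208.8000030517578], [580.0999755859375, 260.0], [55
[... 772 characters left out ...]
ray([568.7, 157.5]), array([48.2, 21.4]), np.float64(89.4)] min/max [557.9 133.4] [579.4 181.7]
[[557.7999877929688, 133.5], [579.2000122070312, 133.3000030517578], [579.5999755859375, 181.60000610351562], [558.2999877929688, 181.8000030517578]]
side white [255. 277.] 57 rect [array([571.8, 229.6]), array([48.4, 26. ]), np.float64(88.9)] min/max [558.6 205.3] [585.2 254. ]
[[558.4000244140625, 205.6999969482422], [584.4000244140625, 205.1999969482422], [585.2999877929688, 253.60000610351562], [559.2999877929688, 254.10000610351562]]
side cream px [337. 166.] ctr 526.0 -213.2 size 122.9 119.9 ang 6.7
side cream px [339. 164.] ctr 535.2 -247.9 size 99.8 32.3 ang 5.5
[ 26  26 149] [103  44 164]
```

Plate (641, 231) mm, stand front edge x≈557.5, stand yaw about −0.6°; the rose plate must slide ≈68 mm. The rest is at about (535.5, −245), yaw +5.7°. I'll turn the tool first and then travel to above the stand.

Call:
drive_tool(
  moves=[
    [[0,0,0],[0,0,0.1757],0],
    [[0,0,0],[0,0,0.1757],0],
    [[-0.054,-0.03,0],[0,0,0],0],
    [[-0.054,-0.03,0],[0,0,0],0],
    [[-0.054,-0.03,0],[0,0,0],0],
  ],
  newtons=30,
)

```text
t: 0.78
tool_pos: [0.3011, -0.4263, 0.2309]
tool_rot: [-0.703, 0.711, 0.0, 0.0]
wrist_force: [0.6, 0.2, 0.6]
gripper_width: 0.0001
```

Call:
drive_tool(
  moves=[
    [[-0.054,-0.03,0],[0,0,0],0],
    [[-0.054,-0.03,0],[0,0,0],0],
    [[-0.054,-0.03,0],[0,0,0],0],
    [[-0.054,-0.03,0],[0,0,0],0],
    [[-0.054,-0.03,0],[0,0,0],0],
  ],
)

```text
t: 1.4
tool_pos: [0.4542, -0.1578, 0.2312]
tool_rot: [-0.703, 0.711, -0.0, 0.0]
wrist_force: [0.6, -0.2, -0.8]
gripper_width: 0.0002
```

Call:
drive_tool(
  moves=[
    [[-0.054,-0.03,0],[0,0,0],0],
    [[-0.054,-0.03,0],[0,0,0],0],
    [[-0.054,-0.03,0],[0,0,0],0],
    [[-0.054,-0.03,0],[0,0,0],0],
    [[-0.054,-0.03,0],[0,0,0],0],
  ],
)

```text
t: 2.02
tool_pos: [0.607, 0.1108, 0.2309]
tool_rot: [-0.703, 0.711, -0.0, -0.0]
wrist_force: [0.5, -0.6, 0.2]
gripper_width: -0.0002
```

Call:
drive_tool(
  moves=[
    [[-0.045,-0.02,0],[0,0,0],0],
    [[-0.045,-0.02,0],[0,0,0],0],
    [[-0.0306,-0.0116,0],[0,0,0],0],
    [[0,0,0],[0,0,0],0],
    [[0,0,0],[0,0,0],0],
  ],
)

```text
t: 2.65
tool_pos: [0.6586, 0.2283, 0.2305]
tool_rot: [-0.703, 0.711, 0.0, -0.001]
wrist_force: [0.9, -0.5, -0.1]
gripper_width: 0.0001
```

```bash
cat >> m.py <<'E'
def wz(d,uv,z):
    K=d['mtx'];T=d['world_from_camera'];a=(uv[0]-K[0,2])/K[0,0];b=(uv[1]-K[1,2])/K[1,1]
    t=np.hypot(a,b);k=np.sin(t)/t if t>1e-9 else 1
    v=T[:3,:3]@np.array([a*k,b*k,np.cos(t)]);o=T[:3,3];return o+v*(z-o[2])/v[2]
E
python3 - <<'E'
from m import *
s=r.read_state();print(s['tool_pos'].round(4) if hasattr(s['tool_pos'],'round') else s['tool_pos'],s['q'])
cap('wrist','w1.png')
E
```

```text
[0.6586 0.2283 0.2305] [ 3.16743434e-01  5.30485647e-01  1.45522829e+00 -3.20852948e-04
  1.15728408e+00  1.89810386e+00]
```

View pics/w1.png

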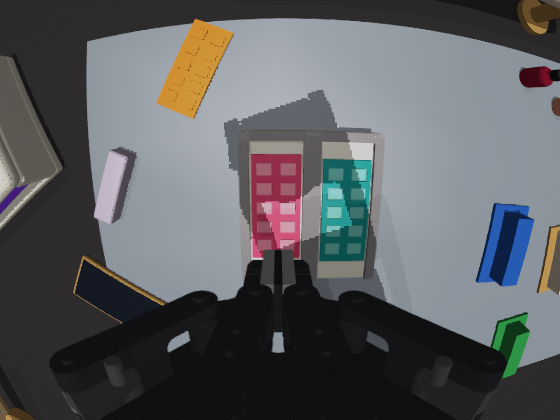

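```bash
python3 - <<'E'
from m import *
d=load('w1.png');h,s,v=cv2.split(hsv(d))
pink=box(((h>160)|(h<4))&(s>90),(240,140,310,262)).astype(bool)
teal=box((h>75)&(h<98)&(s>90),(312,140,385,275)).astype(bool)
for nm,m in(('rose',pink),('teal',teal)):
    for row in (170,200,230):
        c=np.where(m[row])[0];a=wz(d,(c[0],row),.054)*1e3;b=wz(d,(c[-1]+1,row),.054)*1e3;print(nm,row,c[0],c[-1],a.round(1),b.round(1))
    for col in ((265,285) if nm=='rose' else (335,355)):
        q=np.where(m[:,col])[0];print(nm,col,q[0],q[-1],(wz(d,(col,q[0]),.054)*1e3).round(1),(wz(d,(col,q[-1]+1),.054)*1e3).round(1))
E
```

```text
rose 170 251 300 [678.1 253.5  54. ] [677.6 204.   54. ]
rose 200 252 300 [647.5 253.3  54. ] [647.  203.8  54. ]
rose 230 252 299 [615.5 254.3  54. ] [615.  204.5  54. ]
rose 265 154 249 [693.9 239.3  54. ] [592.9 241.3  54. ]
rose 285 154 249 [693.6 219.7  54. ] [592.7 220.2  54. ]
teal 170 323 370 [677.6 182.   54. ] [678.  132.3  54. ]
teal 200 322 368 [646.8 182.4  54. ] [646.5 132.8  54. ]
teal 230 321 366 [614.7 182.5  54. ] [613.7 132.7  54. ]
teal 335 159 260 [688.7 170.1  54. ] [578.7 165.9  54. ]
teal 355 160 260 [687.9 149.5  54. ] [577.9 143.4  54. ]
```

The wrist view shows the rose plate at px (276,205), with its back edge at row 154. It gives the plate centre as (639, 229), which agrees with the other views to 2–3 mm. Now I'll descend.

Call:
drive_tool(
  moves=[
    [[0,0,0.05],[0,0,0],0],
    [[0,0,0.05],[0,0,0],0],
    [[0,0,0.04],[0,0,0],0],
    [[0,0,0.008],[0,0,0],0],
    [[0,0,0],[0,0,0],0],
  ],
)

```text
t: 3.32
tool_pos: [0.6596, 0.2283, 0.0838]
tool_rot: [-0.703, 0.711, -0.0, 0.0]
wrist_force: [1.1, -1.0, 0.9]
gripper_width: 0.0
```

Call:
drive_tool(
  moves=[
    [[0,0,0.001],[0,0,0],0],
    [[0,0,0.001],[0,0,0],0],
    [[0,0,0.001],[0,0,0],0],
    [[0,0,0],[0,0,0],0],
    [[0,0,0],[0,0,0],0],
  ],
)

```text
t: 3.95
tool_pos: [0.6592, 0.2289, 0.0802]
tool_rot: [-0.703, 0.711, -0.0, 0.0]
wrist_force: [0.3, -0.2, -0.3]
gripper_width: 0.0002
```

Call:
drive_tool(
  moves=[
    [[0,0,0.001],[0,0,0],0],
    [[0,0,0.001],[0,0,0],0],
    [[0,0,0.001],[0,0,0],0],
    [[0,0,0],[0,0,0],0],
    [[0,0,0],[0,0,0],0],
  ],
)

```text
t: 4.58
tool_pos: [0.6592, 0.2289, 0.0771]
tool_rot: [-0.703, 0.711, 0.0, 0.0]
wrist_force: [0.8, -0.2, 0.0]
gripper_width: -0.0001
```

Call:
drive_tool(
  moves=[
    [[0,0,0.0005],[0,0,0],0],
    [[0,0,0],[0,0,0],0],
    [[0,0,0.0005],[0,0,0],0],
    [[0,0,0],[0,0,0],0],
    [[0,0,0],[0,0,0],0],
  ],
)

```text
t: 5.2
tool_pos: [0.6592, 0.2289, 0.0761]
tool_rot: [-0.703, 0.711, 0.0, 0.0]
wrist_force: [-0.4, 0.1, 0.3]
gripper_width: -0.0002
```

Call:
drive_tool(
  moves=[
    [[0,0,0.0005],[0,0,0],0],
    [[0,0,0],[0,0,0],0],
    [[0,0,0],[0,0,0],0],
    [[0,0,0],[0,0,0],0],
    [[0,0,0],[0,0,0],0],
  ],
)

```text
t: 5.82
tool_pos: [0.6592, 0.2289, 0.0756]
tool_rot: [-0.703, 0.711, -0.0, 0.0]
wrist_force: [0.4, 0.4, -0.2]
gripper_width: -0.0003
```

Call:
drive_tool(
  moves=[
    [[0,0,0.0005],[0,0,0],0],
    [[0,0,0],[0,0,0],0],
    [[0,0,0],[0,0,0],0],
    [[0,0,0],[0,0,0],0],
    [[0,0,0],[0,0,0],0],
  ],
)

```text
t: 6.45
tool_pos: [0.6592, 0.2289, 0.0751]
tool_rot: [-0.703, 0.711, 0.0, 0.0]
wrist_force: [0.6, -0.6, 0.8]
gripper_width: -0.0
```

Call:
drive_tool(
  moves=[
    [[0,0,0.0005],[0,0,0],0],
    [[0,0,0],[0,0,0],0],
    [[0,0,0],[0,0,0],0],
    [[0,0,0],[0,0,0],0],
    [[0,0,0],[0,0,0],0],
  ],
)

```text
t: 7.08
tool_pos: [0.6592, 0.2288, 0.0746]
tool_rot: [-0.703, 0.711, -0.0, 0.0]
wrist_force: [0.1, 0.3, -0.5]
gripper_width: 0.0001
```

Call:
drive_tool(
  moves=[
    [[0,0,0.0005],[0,0,0],0],
    [[0,0,0],[0,0,0],0],
    [[0,0,0],[0,0,0],0],
    [[0,0,0],[0,0,0],0],
    [[0,0,0],[0,0,0],0],
  ],
)

```text
t: 7.7
tool_pos: [0.6592, 0.2288, 0.0741]
tool_rot: [-0.703, 0.711, 0.0, 0.0]
wrist_force: [0.6, -0.6, 0.1]
gripper_width: 0.0001
```

Call:
drive_tool(
  moves=[
    [[0,0,0.0005],[0,0,0],0],
    [[0,0,0],[0,0,0],0],
    [[0,0,0.0005],[0,0,0],0],
    [[0,0,0],[0,0,0],0],
    [[0,0,0],[0,0,0],0],
  ],
)

```text
t: 8.32
tool_pos: [0.6592, 0.2288, 0.0731]
tool_rot: [-0.703, 0.711, -0.0, 0.0]
wrist_force: [0.4, 0.3, 0.2]
gripper_width: 0.0003
```

```bash
python3 - <<'E'
from m import *
d=cap('side','s2.png');w=cap('wrist','w2.png')
f=cv2.imread('pics/s2.png')[190:310,160:320];g=cv2.imread('pics/w2.png')
cv2.imwrite('pics/c2.png',np.vstack([cv2.resize(f,(400,300),interpolation=2),cv2.resize(g,(400,300))]))
E
```

```text
(no output)
```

View pics/c2.png

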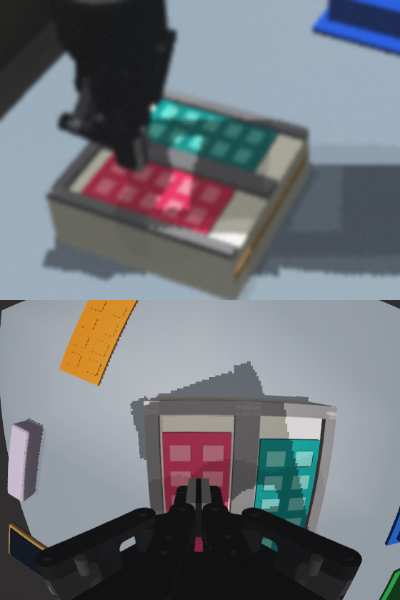

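Call:
drive_tool(
  moves=[
    [[0,0,0.0005],[0,0,0],0],
    [[0,0,0],[0,0,0],0],
    [[0,0,0],[0,0,0],0],
    [[0,0,0],[0,0,0],0],
    [[0,0,0],[0,0,0],0],
  ],
)

```text
t: 9.05
tool_pos: [0.6592, 0.2288, 0.0726]
tool_rot: [-0.703, 0.711, 0.0, 0.0]
wrist_force: [0.0, 0.1, 0.3]
gripper_width: 0.0002
```

The picture shows the fingertips just above the rose plate, near its middle and slightly to the back. I'll keep stepping down.

Call:
drive_tool(
  moves=[
    [[0,0,0.0005],[0,0,0],0],
    [[0,0,0],[0,0,0],0],
    [[0,0,0],[0,0,0],0],
    [[0,0,0.0005],[0,0,0],0],
    [[0,0,0],[0,0,0],0],
  ],
)

```text
t: 9.68
tool_pos: [0.6592, 0.2288, 0.0715]
tool_rot: [-0.703, 0.711, 0.0, -0.0]
wrist_force: [-0.6, -1.2, -0.2]
gripper_width: 0.0002
```

Call:
drive_tool(
  moves=[
    [[0,0,0.0004],[0,0,0],0],
    [[0,0,0],[0,0,0],0],
    [[0,0,0],[0,0,0],0],
    [[0,0,0],[0,0,0],0],
    [[0,0,0],[0,0,0],0],
  ],
)

```text
t: 10.3
tool_pos: [0.6592, 0.2288, 0.0712]
tool_rot: [-0.703, 0.711, 0.0, -0.0]
wrist_force: [0.1, 0.0, -0.3]
gripper_width: 0.0004
```

Call:
drive_tool(
  moves=[
    [[0,0,0.0005],[0,0,0],0],
    [[0,0,0],[0,0,0],0],
    [[0,0,0.0005],[0,0,0],0],
    [[0,0,0],[0,0,0],0],
    [[0,0,0],[0,0,0],0],
  ],
)

```text
t: 10.92
tool_pos: [0.6592, 0.2288, 0.0702]
tool_rot: [-0.703, 0.711, -0.0, -0.0]
wrist_force: [-0.9, 0.6, -0.1]
gripper_width: 0.0002
```

```bash
python3 - <<'E'
from m import *
w=cap('wrist','w3.png')
g=cv2.imread('pics/w3.png')[160:360,180:380]
cv2.imwrite('pics/c3.png',cv2.resize(g,(600,600),interpolation=2))
d=cap('scene','sc3.png');g=cv2.imread('pics/sc3.png')[150:300,300:450]
cv2.imwrite('pics/c3b.png',cv2.resize(g,(600,600),interpolation=2))
s=r.read_state();print(s['wrist_force'],s['tau'])
E
```

```text
[ 0.49328624  0.6094707  -0.44443367] [-3.63633317e-04 -6.74988699e+01 -2.34894723e+01  8.57343116e-05
  8.76768299e-04 -2.89393597e-05]
```

View pics/c3.png

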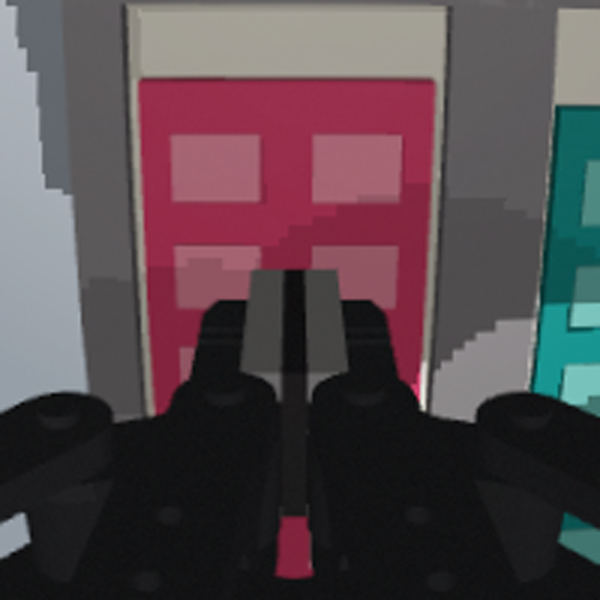

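View pics/c3b.png

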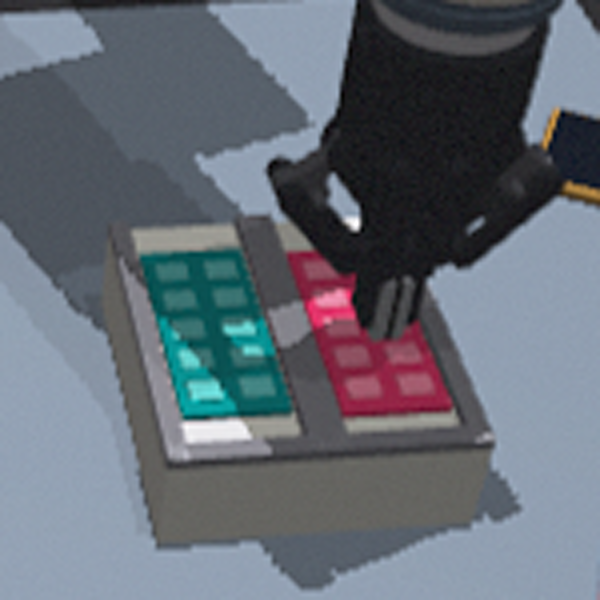

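```bash
python3 - <<'E'
from m import *
d=load('w3.png')
for row in (249,250,251):
    print([ (round(z,4),wz(d,(278,row),z)[:2].round(4).tolist()) for z in (.048,.054,.058,.062,.066)])
d=load('sc3.png')
uv=(300+372/4,150+338/4)
print([ (round(z,4),onz(d,uv,z)[:2].round(4).tolist()) for z in (.048,.054,.058,.062,.066)])
uv=(300+395/4,150+332/4)
print([ (round(z,4),onz(d,uv,z)[:2].round(4).tolist()) for z in (.048,.054,.058,.062,.066)])
E
```

```text
[(0.048, [0.6583, 0.2277]), (0.054, [0.6607, 0.2277]), (0.058, [0.6624, 0.2277]), (0.062, [0.664, 0.2277]), (0.066, [0.6657, 0.2277])]
[(0.048, [0.6577, 0.2277]), (0.054, [0.6602, 0.2277]), (0.058, [0.6618, 0.2277]), (0.062, [0.6635, 0.2277]), (0.066, [0.6651, 0.2277])]
[(0.048, [0.6571, 0.2278]), (0.054, [0.6596, 0.2277]), (0.058, [0.6613, 0.2277]), (0.062, [0.6629, 0.2277]), (0.066, [0.6646, 0.2277])]
[(0.048, [0.6444, 0.2363]), (0.054, [0.6504, 0.2336]), (0.058, [0.6544, 0.2318]), (0.062, [0.6584, 0.2299]), (0.066, [0.6624, 0.2281])]
[(0.048, [0.6415, 0.2483]), (0.054, [0.6475, 0.2455]), (0.058, [0.6515, 0.2436]), (0.062, [0.6555, 0.2416]), (0.066, [0.6595, 0.2397])]
```

```bash
python3 - <<'E'
from m import *
w=load('w3.png');d=load('sc3.png')
a=wz(w,(278.3,250),0);ow=w['world_from_camera'][:3,3];vw=a-ow;vw/=np.linalg.norm(vw)
for uv in ((397.5,234.2),(396,233),(399,235)):
    o,v=ray(d,uv);v=v/np.linalg.norm(v)
    A=np.stack([vw,-v],1);t=np.linalg.lstsq(A,o-ow,rcond=None)[0];p=ow+vw*t[0];q=o+v*t[1];print(p.round(4),q.round(4))
E
```

```text
[0.6702 0.2275 0.0782] [0.6733 0.2314 0.077 ]
[0.6705 0.2275 0.0789] [0.6716 0.2289 0.0785]
[0.6705 0.2275 0.0788] [0.6754 0.2336 0.0768]
```

```bash
python3 - <<'E'
from m import *
f=cv2.imread('pics/s2.png')[200:290,170:290]
cv2.imwrite('pics/c4.png',cv2.resize(f,(800,600),interpolation=cv2.INTER_CUBIC))
E
```

```text
(no output)
```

View pics/c4.png

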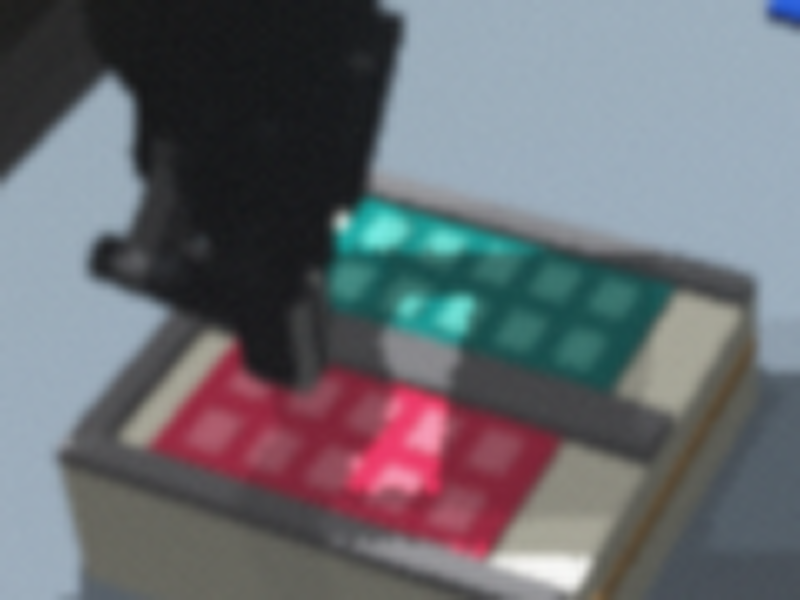

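```bash
python3 - <<'E'
from m import *
d=load('s2.png')
for uv in ((215.8,258.2),(207,254.5),(218.5,256)):
    print(uv,[ (round(z,4),onz(d,uv,z)[:2].round(4).tolist()) for z in (.054,.06,.066,.072,.078,.084)])
E
```

```text
(215.8, 258.2) [(0.054, [0.6629, 0.2172]), (0.06, [0.6593, 0.2222]), (0.066, [0.6557, 0.2273]), (0.072, [0.6521, 0.2323]), (0.078, [0.6485, 0.2374]), (0.084, [0.6449, 0.2424])]
(207, 254.5) [(0.054, [0.6845, 0.2146]), (0.06, [0.6807, 0.2196]), (0.066, [0.6769, 0.2247]), (0.072, [0.673, 0.2298]), (0.078, [0.6692, 0.2349]), (0.084, [0.6654, 0.2399])]
(218.5, 256) [(0.054, [0.661, 0.2098]), (0.06, [0.6574, 0.2149]), (0.066, [0.6538, 0.22]), (0.072, [0.6502, 0.2252]), (0.078, [0.6467, 0.2303]), (0.084, [0.6431, 0.2354])]
```

Both camera pairs put the fingertips at z≈0.078, some 24 mm above the plate, so the tips are not 22 mm ahead of the reported TCP. I'll trust the images and the zero force reading, and keep descending in checked steps.

Call:
drive_tool(
  moves=[
    [[0,0,0.002],[0,0,0],0],
    [[0,0,0.002],[0,0,0],0],
    [[0,0,0.002],[0,0,0],0],
    [[0,0,0.002],[0,0,0],0],
    [[0,0,0],[0,0,0],0],
  ],
)

```text
t: 11.65
tool_pos: [0.6591, 0.2288, 0.0619]
tool_rot: [-0.703, 0.711, 0.0, -0.0]
wrist_force: [-0.3, 0.4, -0.4]
gripper_width: -0.0004
```

```bash
python3 - <<'E'
from m import *
w=cap('wrist','w5.png');s=cap('side','s5.png')
g=cv2.imread('pics/w5.png')[160:360,180:380];f=cv2.imread('pics/s5.png')[200:300,170:270]
cv2.imwrite('pics/c5.png',np.hstack([cv2.resize(g,(400,400),interpolation=2),cv2.resize(f,(400,400),interpolation=2)]))
E
```

```text
(no output)
```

View pics/c5.png

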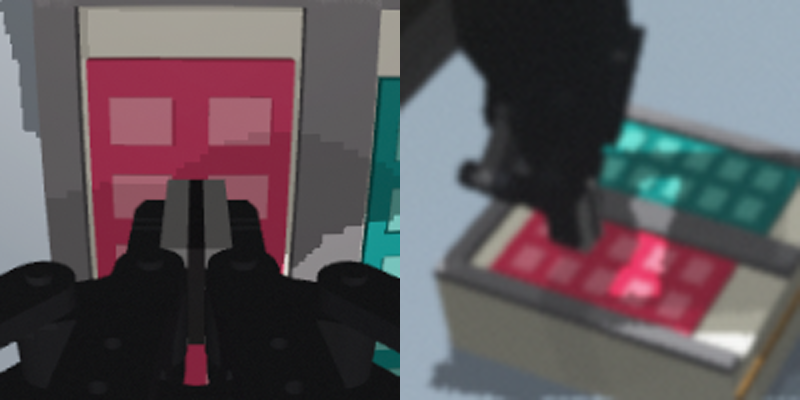

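Call:
drive_tool(
  moves=[
    [[0,0,0.002],[0,0,0],0],
    [[0,0,0.002],[0,0,0],0],
    [[0,0,0.002],[0,0,0],0],
    [[0,0,0.001],[0,0,0],0],
    [[0,0,0],[0,0,0],0],
  ],
)

```text
t: 12.38
tool_pos: [0.6591, 0.2288, 0.0551]
tool_rot: [-0.703, 0.711, 0.0, -0.0]
wrist_force: [-0.2, 0.0, -0.7]
gripper_width: 0.0001
```

Call:
drive_tool(
  moves=[
    [[0,0,0.001],[0,0,0],0],
    [[0,0,0],[0,0,0],0],
    [[0,0,0.001],[0,0,0],0],
    [[0,0,0],[0,0,0],0],
    [[0,0,0],[0,0,0],0],
  ],
)

```text
t: 13.0
tool_pos: [0.6593, 0.2289, 0.0539]
tool_rot: [-0.703, 0.711, -0.0, 0.0]
wrist_force: [-1.2, -1.4, 5.4]
gripper_width: -0.0001
```

Call:
drive_tool(
  moves=[
    [[0,0,0.0005],[0,0,0],0],
    [[0,0,0],[0,0,0],0],
    [[0,0,0.0005],[0,0,0],0],
    [[0,0,0],[0,0,0],0],
    [[0,0,0],[0,0,0],0],
  ],
)

```text
t: 13.62
tool_pos: [0.6593, 0.2289, 0.0539]
tool_rot: [-0.703, 0.711, -0.0, 0.0]
wrist_force: [-4.8, -1.5, 13.7]
gripper_width: -0.0003
```

Contact came at a reported TCP z of 0.054, so the shut tips sit at the reported TCP. I'll back off to about 5 N and slide.

Call:
drive_tool(
  moves=[
    [[0,0,-0.0007],[0,0,0],0],
    [[0,0.003,0],[0,0,0],0],
    [[0,0.006,0],[0,0,0],0],
    [[0,0.006,0],[0,0,0],0],
    [[0,0,0],[0,0,0],0],
  ],
)

```text
t: 14.25
tool_pos: [0.6448, 0.2294, 0.0539]
tool_rot: [-0.703, 0.711, -0.0, 0.001]
wrist_force: [0.2, 1.0, 7.9]
gripper_width: 0.0
```

```bash
cat > look.py <<'E'
from m import *
import sys
k=sys.argv[1]
d=cap('side',f's{k}.png')
f=cv2.imread(f'pics/s{k}.png')[190:310,170:310]
cv2.imwrite(f'pics/c{k}.png',cv2.resize(f,(700,600),interpolation=cv2.INTER_CUBIC))
h,s,v=cv2.split(hsv(d));pink=((h>160)|(h<4))&(s>90)
m=box(pink,(165,215,320,320));ys,xs=np.where(m)
P=np.array([onz(d,(x,y),.054)[:2] for x,y in zip(xs,ys)])*1e3
print('pink x range',np.percentile(P[:,0],[0.3,99.7]).round(1),'y',np.percentile(P[:,1],[.3,99.7]).round(1))
E
python3 look.py 6
```

```text
pink x range [570.4 679.7] y [204.8 256.8]
```

View pics/c6.png

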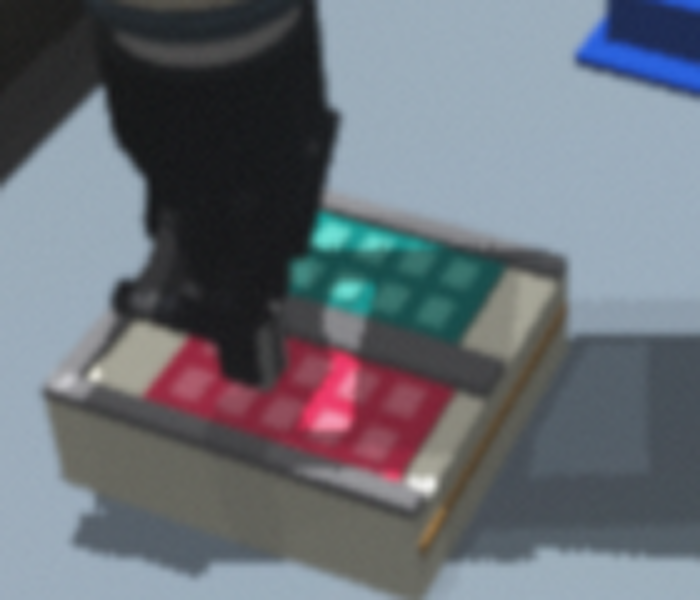

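The plate follows the finger: its front end is now at x≈571 mm, close to the stand's front edge. I'll slide 45 mm more, then look.

Call:
drive_tool(
  moves=[
    [[0,0.009,0],[0,0,0],0],
    [[0,0.012,0],[0,0,0],0],
    [[0,0.012,0],[0,0,0],0],
    [[0,0.012,0],[0,0,0],0],
    [[0,0,0],[0,0,0],0],
  ],
)

```text
t: 14.92
tool_pos: [0.5989, 0.2299, 0.0539]
tool_rot: [-0.703, 0.711, -0.0, 0.001]
wrist_force: [-1.8, 0.5, 9.6]
gripper_width: 0.0003
```

```bash
python3 look.py 7
```

```text
pink x range [525.2 635.3] y [205.6 260. ]
```

View pics/c7.png

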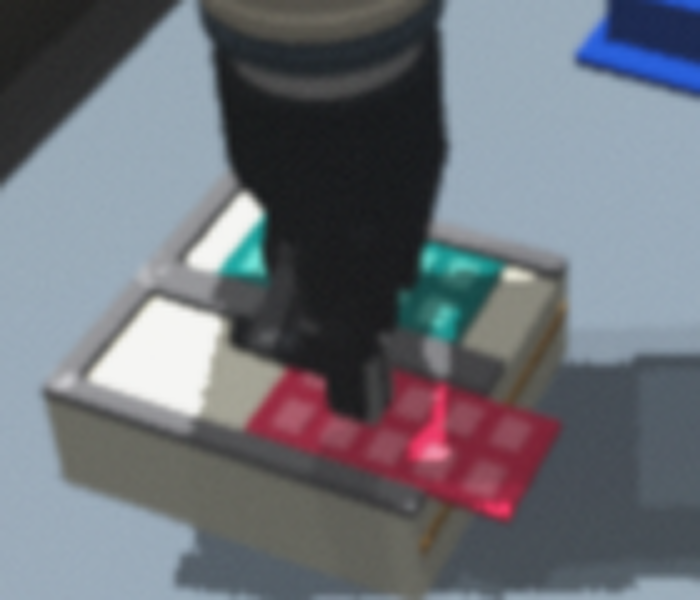

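The plate's front is at x≈525, so about 33 mm overhangs. I'll slide 7 mm more and then lift off straight up.

Call:
drive_tool(
  moves=[
    [[0,0.004,0],[0,0,0],0],
    [[0,0.003,0],[0,0,0],0],
    [[0,0,0],[0,0,0],0],
    [[0,0,-0.01],[0,0,0],0],
    [[0,0,-0.06],[0,0,0],0.02],
  ],
)

```text
t: 15.6
tool_pos: [0.5883, 0.2283, 0.1195]
tool_rot: [-0.703, 0.711, 0.002, -0.005]
wrist_force: [1.0, 0.9, 0.2]
gripper_width: 0.017
```

Call:
drive_tool(
  moves=[
    [[0,0.02,-0.05],[0,0,0],0.083],
    [[0,0.04,0],[0,0,0],0.083],
    [[0,0,0],[0,0,0],0.083],
    [[0,0,0],[0,0,0],0.083],
    [[0,0,0],[0,0,0],0.083],
  ],
)

```text
t: 16.23
tool_pos: [0.5327, 0.2302, 0.1725]
tool_rot: [-0.703, 0.711, 0.0, -0.0]
wrist_force: [0.5, -1.1, 0.1]
gripper_width: 0.0832
```

```bash
python3 look.py 8; python3 - <<'E'
from m import *
cap('wrist','w8.png');cap('scene','sc8.png')
g=cv2.imread('pics/sc8.png')[130:280,300:450];cv2.imwrite('pics/c8b.png',cv2.resize(g,(600,600),interpolation=2))
E
```

```text
pink x range [520.4 629. ] y [205.  259.6]
```

View pics/c8.png

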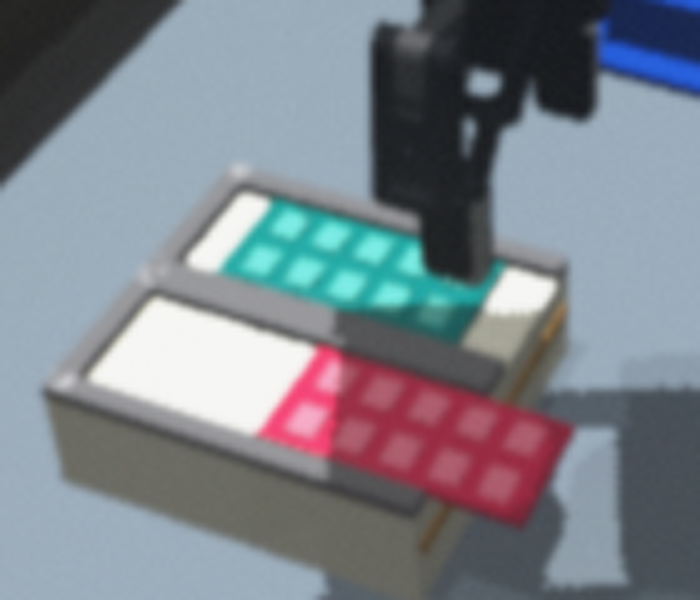

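View pics/w8.png

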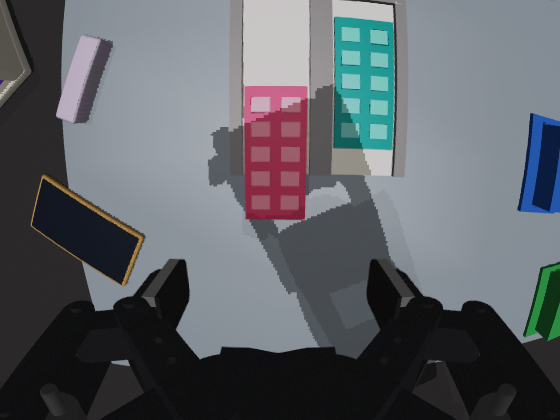

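View pics/c8b.png

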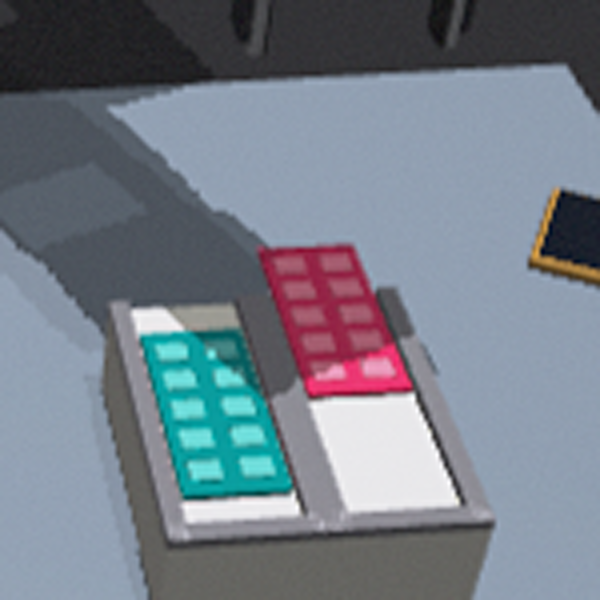

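The rose plate overhangs the open front and lies straight; in the wrist view it spans px (245–307, 86–219), with the stand edge at row 176. I'll measure the overhang.

```bash
python3 - <<'E'
from m import *
B={'w8.png':((235,75,315,230),wz),'sc8.png':((340,170,410,235),onz),'s8.png':((165,215,320,320),onz)}
for k,(b,fn) in B.items():
    d=load(k);h,s,v=cv2.split(hsv(d));m=box(((h>160)|(h<4))&(s>90),b).astype(np.uint8)
    m=cv2.morphologyEx(m,cv2.MORPH_CLOSE,np.ones((5,5)))
    c=max(cv2.findContours(m,0,cv2.CHAIN_APPROX_NONE)[0],key=cv2.contourArea)[:,0]
    P=np.array([fn(d,p,.054)[:2] for p in c])*1e3
    print(k,[np.round(x,1) for x in cv2.minAreaRect(P.astype(np.float32))],P.min(0).round(1),P.max(0).round(1))
d=load('w8.png')
f=d['frame'];print([ (r_,f[r_,345].tolist(),f[r_,236].tolist()) for r_ in range(170,182)])
print(wz(d,(345,175.5),.05),wz(d,(375,175.5),.05))
E
```

```text
w8.png [array([573.9, 230.8]), array([ 49.8, 109.5]), np.float64(89.0)] [519.1 205.1] [628.9 256.5]
sc8.png [array([577.6, 233.6]), array([ 52.2, 111.7]), np.float64(89.1)] [521.4 206.9] [633.5 259.5]
s8.png [array([575.1, 232.4]), array([ 54.7, 110.8]), np.float64(89.2)] [520.  204.4] [630.1 260.1]
[(170, [148, 144, 134], [84, 82, 83]), (171, [148, 145, 135], [84, 81, 83]), (172, [147, 144, 134], [84, 81, 83]), (173, [146, 142, 133], [84, 82, 84]), (174, [131, 128, 123], [85, 82, 84]), (175, [88, 94, 100], [86, 88, 91]), (176, [87, 93, 99], [88, 93, 98]), (177, [88, 94, 100], [88, 93, 98]), (178, [88, 93, 99], [87, 92, 97]), (179, [87, 93, 99], [87, 92, 98]), (180, [88, 93, 99], [88, 93, 98]), (181, [88, 94, 100], [87, 93, 98])]
[0.55531055 0.17270361 0.05      ] [0.55550797 0.14637245 0.05      ]
```

Overhang is 37–38 mm. Now I'll descend with the jaws open around the overhanging part (pads at x≈0.536, about 10 mm clear of the stand face).

Call:
drive_tool(
  moves=[
    [[-0.001,-0.0035,0.03],[0,0,0],0.083],
    [[0,0,0.04],[0,0,0],0.083],
    [[0,0,0.03],[0,0,0],0.083],
    [[0,0,0.02],[0,0,0],0.083],
    [[0,0,0],[0,0,0],0.083],
  ],
)

```text
t: 17.0
tool_pos: [0.535, 0.2307, 0.0515]
tool_rot: [-0.703, 0.711, 0.001, -0.001]
wrist_force: [-0.8, -1.1, -0.2]
gripper_width: 0.0832
```

Call:
drive_tool(
  moves=[
    [[0,0,0.01],[0,0,0],0.083],
    [[0,0,0.01],[0,0,0],0.083],
    [[0,0,0],[0,0,0],0.075],
    [[0,0,0],[0,0,0],0.065],
    [[0,0,0],[0,0,0],0.058],
  ],
)

```text
t: 17.62
tool_pos: [0.536, 0.2313, 0.0333]
tool_rot: [-0.703, 0.711, -0.0, 0.0]
wrist_force: [1.2, 0.0, 0.6]
gripper_width: 0.0584
```

```bash
python3 look.py 9; python3 - <<'E'
from m import *
cap('wrist','w9.png')
g=cv2.imread('pics/w9.png')[100:360,120:440];cv2.imwrite('pics/c9b.png',cv2.resize(g,(738,600),interpolation=2))
E
```

```text
pink x range [519.5 629.2] y [204.5 257.8]
```

View pics/c9.png

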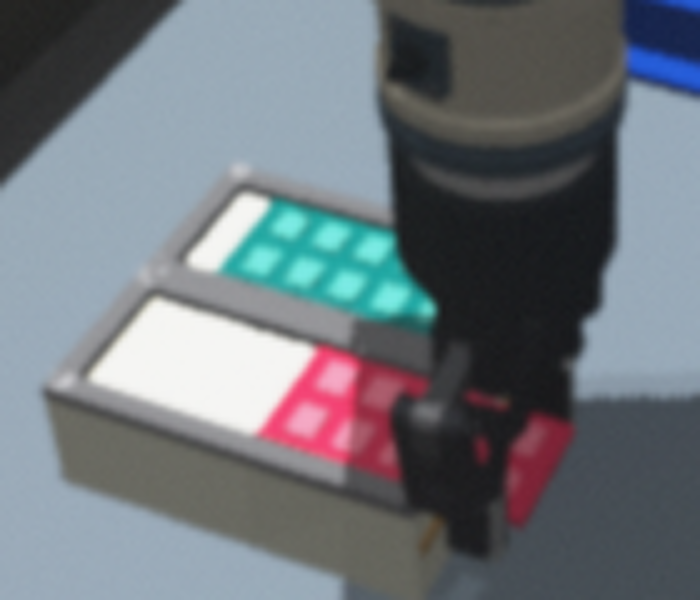

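View pics/c9b.png

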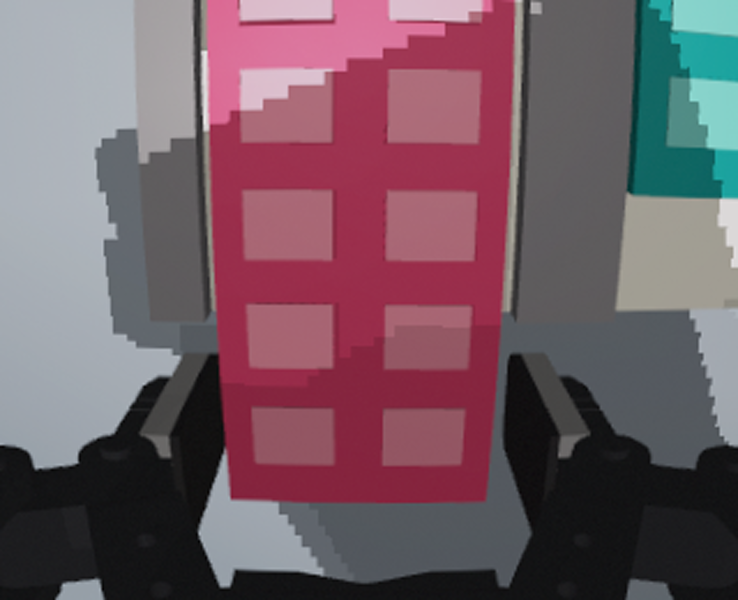

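The pads straddle the overhanging end, roughly centred on it, with the tips below the plate. Closing now.

Call:
drive_tool(
  moves=[
    [[0,0,0],[0,0,0],0.052],
    [[0,0,0],[0,0,0],0.046],
    [[0,0,0],[0,0,0],0.044],
    [[0,0,0],[0,0,0],0.044],
    [[0,0,0],[0,0,0],0.044],
  ],
  newtons=30,
)

```text
t: 18.35
tool_pos: [0.5358, 0.2312, 0.033]
tool_rot: [-0.703, 0.711, -0.0, 0.0]
wrist_force: [-0.3, -0.0, 3.5]
gripper_width: 0.049
```

```bash
python3 look.py 10; python3 - <<'E'
from m import *
d=load('s9.png')
for uv in ((269,300.5),):
    print([ (round(z,4),onz(d,uv,z)[:2].round(4).tolist()) for z in (.03,.036,.042,.048)])
cap('wrist','w10.png')
g=cv2.imread('pics/w10.png')[100:360,120:440];cv2.imwrite('pics/c10b.png',cv2.resize(g,(738,600),interpolation=2))
E
```

```text
pink x range [519.4 629.9] y [204.4 257.1]
[(0.03, [0.5316, 0.257]), (0.036, [0.5295, 0.2614]), (0.042, [0.5275, 0.2658]), (0.048, [0.5254, 0.2702])]
```

View pics/c10b.png

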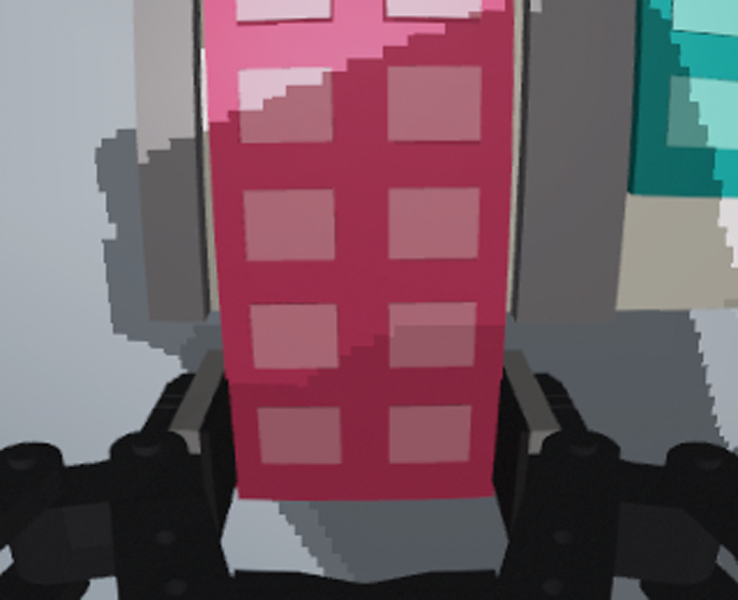

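The plate is gripped at 49 mm width. Now lift.

Call:
drive_tool(
  moves=[
    [[0,0,-0.004],[0,0,0],0.044],
    [[0,0,-0.01],[0,0,0],0.044],
    [[0,0,-0.02],[0,0,0],0.044],
    [[0,0,-0.03],[0,0,0],0.044],
    [[0,0,-0.04],[0,0,0],0.044],
  ],
)

```text
t: 19.08
tool_pos: [0.5353, 0.231, 0.1385]
tool_rot: [-0.703, 0.711, 0.0, -0.0]
wrist_force: [1.4, -0.1, -0.5]
gripper_width: 0.0494
```

```bash
python3 look.py 11; python3 - <<'E'
from m import *
cap('wrist','w11.png')
E
```

```text
pink x range [563.8 700.3] y [ 92.5 158.3]
```

View pics/s11.png

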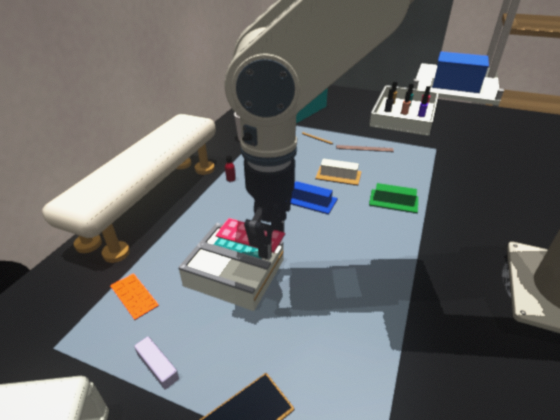

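View pics/w11.png

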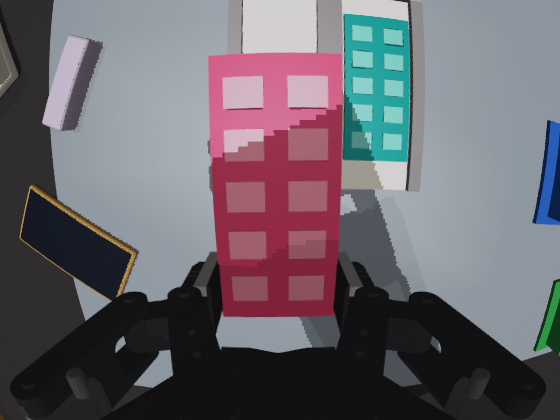

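The plate came up held, and the teal one is still in its lane. I'll check the plate's tilt and its offset to the tool from the wrist view.

```bash
cat > held.py <<'E'
from m import *
import sys
d=load(sys.argv[1]);tp=np.array(eval(sys.argv[2]));yaw=np.radians(float(sys.argv[3])) # tool x direction
h,s,v=cv2.split(hsv(d));m=(((h>160)|(h<4))&(s>90)).astype(np.uint8)
m=cv2.morphologyEx(m,cv2.MORPH_CLOSE,np.ones((7,7)))
c=max(cv2.findContours(m,0,cv2.CHAIN_APPROX_NONE)[0],key=cv2.contourArea)
q=cv2.approxPolyDP(c,8,True)[:,0].astype(float);print('corners',q.tolist())
ex=np.array([np.cos(yaw),np.sin(yaw)]);ey=np.array([ex[1],-ex[0]])
for z in (tp[2]+.017,tp[2]+.021,tp[2]+.025):
    P=np.array([wz(d,p,z)[:2]-tp[:2] for p in q]);print('z-tcp',round(z-tp[2],3),[( (1e3*p@ex).round(1),(1e3*p@ey).round(1)) for p in P])
E
python3 held.py w11.png "[.5353,.231,.1385]" -90.65
```

```text
corners [[208.0, 56.0], [223.0, 315.0], [332.0, 315.0], [341.0, 54.0]]
z-tcp 0.017 [(np.float64(-28.6), np.float64(-97.7)), (np.float64(-26.7), np.float64(19.0)), (np.float64(25.8), np.float64(18.9)), (np.float64(25.0), np.float64(-98.5))]
z-tcp 0.021 [(np.float64(-27.7), np.float64(-96.9)), (np.float64(-25.9), np.float64(16.4)), (np.float64(25.0), np.float64(16.2)), (np.float64(24.3), np.float64(-97.5))]
z-tcp 0.025 [(np.float64(-26.8), np.float64(-96.0)), (np.float64(-25.0), np.float64(13.7)), (np.float64(24.2), np.float64(13.5)), (np.float64(23.5), np.float64(-96.6))]
```

The plate is held nearly level, with its centre about 40 mm ahead of the tool along tool −y. Now I'll move across towards the rest.

Call:
drive_tool(
  moves=[
    [[0.025,0.002,0],[0,0,0],0.044],
    [[0.05,0.005,0],[0,0,0],0.044],
    [[0.05,0.005,0],[0,0,0],0.044],
    [[0.05,0.005,0],[0,0,0],0.044],
    [[0.05,0.005,0],[0,0,0],0.044],
  ],
)

```text
t: 19.8
tool_pos: [0.511, 0.0049, 0.1375]
tool_rot: [-0.703, 0.711, -0.0, 0.0]
wrist_force: [0.3, 0.5, -0.2]
gripper_width: 0.0492
```

Call:
drive_tool(
  moves=[
    [[0.05,0.005,0],[0,0,0],0.044],
    [[0.05,0.004,0],[0,0,-0.05],0.044],
    [[0.03,0,0],[0,0,-0.056],0.044],
    [[0,0,0],[0,0,0],0.044],
    [[0,0,0],[0,0,0],0.044],
  ],
)

```text
t: 20.42
tool_pos: [0.5022, -0.1231, 0.1371]
tool_rot: [0.74, -0.673, -0.0, -0.0]
wrist_force: [0.3, -0.0, -0.1]
gripper_width: 0.0493
```

```bash
python3 - <<'E'
from m import *
s=r.read_state();print(s['tool_pos'],s['tool_rot'],np.degrees(2*np.arctan2(s['tool_rot'][1],s['tool_rot'][0])))
cap('wrist','w12.png')
E
```

```text
[ 0.50223464 -0.12308543  0.13709561] [ 7.39662660e-01 -6.72977808e-01 -1.32092073e-04 -5.22885294e-05] -84.5946241723155
```

View pics/w12.png

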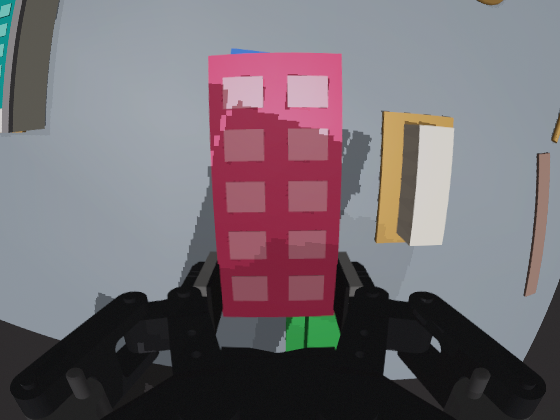

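The wrist view shows the held plate unmoved. The cream rest is at px (428,185) on its gold foot. I'll measure its top.

```bash
python3 - <<'E'
from m import *
d=load('w12.png');h,s,v=cv2.split(hsv(d))
for nm,m,z in (('cream',(s<45)&(v>170),.04),('cream2',(s<40)&(v>190),.04)):
    m=box(m,(395,110,465,255)).astype(np.uint8);m=cv2.morphologyEx(m,cv2.MORPH_OPEN,np.ones((3,3)))
    c=max(cv2.findContours(m,0,cv2.CHAIN_APPROX_NONE)[0],key=cv2.contourArea)[:,0]
    P=np.array([wz(d,p+.0,z)[:2] for p in c])*1e3
    print(nm,[np.round(x,1) for x in cv2.minAreaRect(P.astype(np.float32))],c.min(0),c.max(0))
m=box((h>8)&(h<28)&(s>110),(365,100,465,255)).astype(np.uint8)
c=max(cv2.findContours(m,0,cv2.CHAIN_APPROX_NONE)[0],key=cv2.contourArea)[:,0]
P=np.array([wz(d,p,.006)[:2] for p in c])*1e3;print('foot vis',P.min(0),P.max(0))
E
python3 held.py w12.png "[.5022,-.1231,.1371]" -84.6
```

```text
cream [array([ 533.4, -247.5]), array([100.2,  32.3]), np.float64(5.6)] [410 125] [453 245]
cream2 [array([ 533.4, -247.3]), array([99.6, 31.7]), np.float64(5.6)] [410 126] [453 245]
foot vis [ 471.1465143 -276.2320941] [ 595.56599283 -206.28044207]
corners [[208.0, 56.0], [223.0, 315.0], [338.0, 314.0], [341.0, 54.0]]
z-tcp 0.017 [(np.float64(-26.0), np.float64(-93.3)), (np.float64(-24.5), np.float64(18.3)), (np.float64(28.6), np.float64(17.8)), (np.float64(25.0), np.float64(-94.0))]
z-tcp 0.021 [(np.float64(-25.2), np.float64(-92.5)), (np.float64(-23.7), np.float64(15.6)), (np.float64(27.7), np.float64(15.1)), (np.float64(24.2), np.float64(-93.1))]
z-tcp 0.025 [(np.float64(-24.3), np.float64(-91.6)), (np.float64(-22.8), np.float64(12.9)), (np.float64(26.8), np.float64(12.4)), (np.float64(23.4), np.float64(-92.2))]
```

Rest from the wrist view: (533.4, −247.4), yaw 5.6°, size 100×32 as it should be. I'll blend that with the other views to (534, −246.8), move above it and lower partway.

Call:
drive_tool(
  moves=[
    [[0.035,0.006,0],[0,0,0],0.044],
    [[0.045,0.006,0],[0,0,0],0.044],
    [[0.0463,0.0065,0],[0,0,0],0.044],
    [[0,0,0],[0,0,0],0.044],
    [[0,0,0],[0,0,0],0.044],
  ],
)

```text
t: 21.1
tool_pos: [0.4959, -0.2497, 0.1367]
tool_rot: [0.74, -0.672, -0.001, -0.0]
wrist_force: [-0.0, 0.1, -1.1]
gripper_width: 0.0492
```

Call:
drive_tool(
  moves=[
    [[0,0,0.025],[0,0,0],0.044],
    [[0,0,0.035],[0,0,0],0.044],
    [[0,0,0.025],[0,0,0],0.044],
    [[0,0,0.01],[0,0,0],0.044],
    [[0,0,0],[0,0,0],0.044],
  ],
)

```text
t: 21.72
tool_pos: [0.496, -0.2498, 0.0417]
tool_rot: [0.74, -0.672, -0.001, 0.0]
wrist_force: [0.8, 0.4, 0.4]
gripper_width: 0.0492
```

```bash
python3 - <<'E'
from m import *
s=r.read_state();print(s['tool_pos'],np.degrees(2*np.arctan2(s['tool_rot'][1],s['tool_rot'][0])),s['wrist_force'])
cap('scene','sc13.png');cap('side','s13.png');cap('wrist','w13.png')
a=cv2.imread('pics/sc13.png')[150:290,80:220];b=cv2.imread('pics/s13.png')[110:210,280:380]
cv2.imwrite('pics/c13.png',np.hstack([cv2.resize(a,(400,400),interpolation=2),cv2.resize(b,(400,400),interpolation=2)]))
E
```

```text
[ 0.4960441  -0.24984382  0.04170187] -84.4609206129713 [0.76580471 0.35285288 0.36537695]
```

View pics/c13.png

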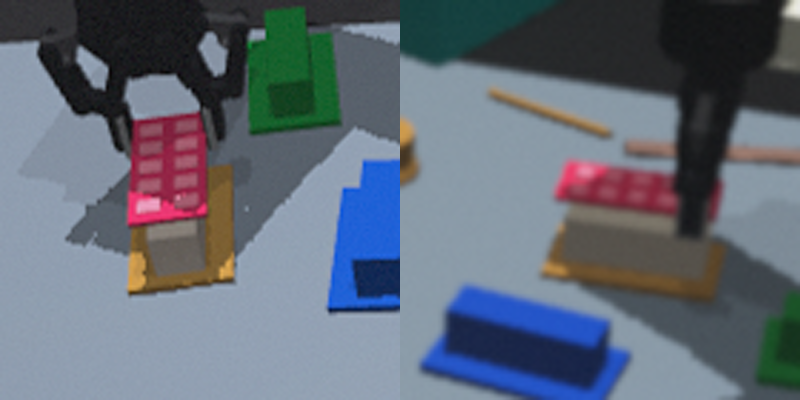

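View pics/w13.png

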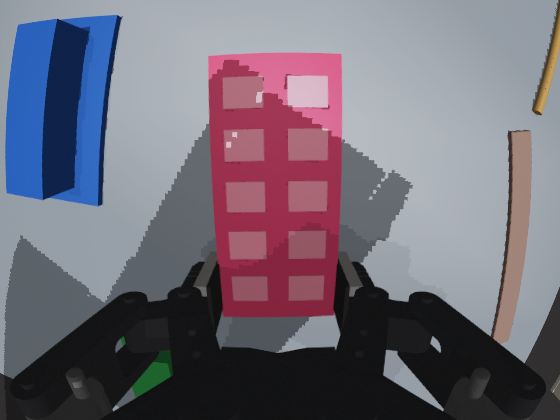

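The plate is hovering above the cream rest, with the fingers on either side of the pedestal. I'll compare its position with the rest in the same two cameras, so calibration error cancels.

```bash
cat > cmp.py <<'E'
from m import *
import sys
k=sys.argv[1]
B={'sc':(110,180,160,240),'s':(310,140,365,175)}
for p,b in B.items():
    d=load(p+k+'.png');h,s,v=cv2.split(hsv(d));m=box(((h>160)|(h<4))&(s>90),b).astype(np.uint8)
    m=cv2.morphologyEx(m,cv2.MORPH_CLOSE,np.ones((5,5)))
    c=max(cv2.findContours(m,0,cv2.CHAIN_APPROX_NONE)[0],key=cv2.contourArea)[:,0]
    for z in map(float,sys.argv[2:]):
        P=np.array([onz(d,q,z)[:2] for q in c])*1e3;print(p,z,[np.round(x,1) for x in cv2.minAreaRect(P.astype(np.float32))])
E
python3 cmp.py 13 .060 .063 .066
```

```text
sc 0.06 [array([ 536.2, -243.3]), array([113.2,  51.4]), np.float64(6.0)]
sc 0.063 [array([ 539.8, -242.2]), array([112.7,  51.1]), np.float64(6.0)]
sc 0.066 [array([ 543.4, -241.2]), array([112.1,  50.9]), np.float64(6.0)]
s 0.06 [array([ 549.7, -246.7]), array([85. , 54.7]), np.float64(5.2)]
s 0.063 [array([ 548.5, -241.5]), array([84.5, 54.4]), np.float64(5.2)]
s 0.066 [array([ 547.3, -236.4]), array([84.1, 54.1]), np.float64(5.2)]
```

The plate is about 1–2 mm off in +x and +y. I'll correct that and lower it until it touches.

Call:
drive_tool(
  moves=[
    [[0.0014,0.0011,0.004],[0,0,0],0.044],
    [[0,0,0.005],[0,0,0],0.044],
    [[0,0,0.003],[0,0,0],0.044],
    [[0,0,0.002],[0,0,0],0.044],
    [[0,0,0],[0,0,0],0.044],
  ],
)

```text
t: 22.5
tool_pos: [0.495, -0.2524, 0.0277]
tool_rot: [0.74, -0.673, -0.0, 0.0]
wrist_force: [-0.2, -0.2, -0.3]
gripper_width: 0.0494
```

Call:
drive_tool(
  moves=[
    [[0,0,0.001],[0,0,0],0.044],
    [[0,0,0],[0,0,0],0.044],
    [[0,0,0.001],[0,0,0],0.044],
    [[0,0,0],[0,0,0],0.044],
    [[0,0,0],[0,0,0],0.044],
  ],
)

```text
t: 23.12
tool_pos: [0.4951, -0.2525, 0.026]
tool_rot: [0.74, -0.673, 0.0, -0.0]
wrist_force: [-0.3, -0.3, -0.3]
gripper_width: 0.0486
```

Call:
drive_tool(
  moves=[
    [[0,0,0.0005],[0,0,0],0.044],
    [[0,0,0],[0,0,0],0.044],
    [[0,0,0.0005],[0,0,0],0.044],
    [[0,0,0],[0,0,0],0.044],
    [[0,0,0],[0,0,0],0.044],
  ],
)

```text
t: 23.75
tool_pos: [0.4951, -0.2525, 0.0249]
tool_rot: [0.74, -0.673, 0.0, -0.0]
wrist_force: [-0.7, 0.1, 0.2]
gripper_width: 0.049
```

```bash
python3 - <<'E'
from m import *
cap('scene','sc14.png');cap('side','s14.png')
a=cv2.imread('pics/sc14.png')[160:270,90:200];b=cv2.imread('pics/s14.png')[120:200,290:370]
cv2.imwrite('pics/c14.png',np.hstack([cv2.resize(a,(400,400),interpolation=2),cv2.resize(b,(400,400),interpolation=2)]))
E
python3 cmp.py 14 .044 .046
```

```text
sc 0.044 [array([ 535.7, -245.9]), array([113.8,  51.6]), np.float64(6.7)]
sc 0.046 [array([ 538.1, -245.2]), array([113.4,  51.4]), np.float64(6.7)]
s 0.044 [array([ 548.2, -245.7]), array([83.4, 56.9]), np.float64(5.6)]
s 0.046 [array([ 547.4, -242.4]), array([83.1, 56.7]), np.float64(5.6)]
```

View pics/c14.png

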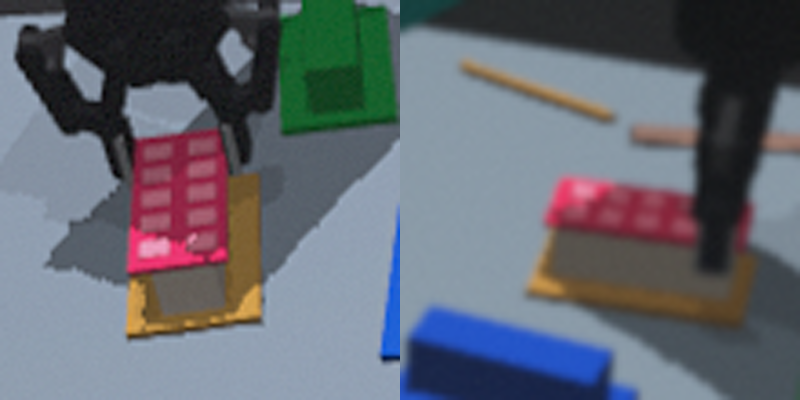

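The plate is centred over the rest within 1–2 mm. I'll keep lowering.

Call:
drive_tool(
  moves=[
    [[0,0,0.0005],[0,0,0],0.044],
    [[0,0,0],[0,0,0],0.044],
    [[0,0,0.0005],[0,0,0],0.044],
    [[0,0,0],[0,0,0],0.044],
    [[0,0,0],[0,0,0],0.044],
  ],
)

```text
t: 24.48
tool_pos: [0.4951, -0.2525, 0.0239]
tool_rot: [0.74, -0.673, -0.0, -0.0]
wrist_force: [-1.2, -0.0, 0.5]
gripper_width: 0.0491
```

Call:
drive_tool(
  moves=[
    [[0,0,0.0005],[0,0,0],0.044],
    [[0,0,0],[0,0,0],0.044],
    [[0,0,0.0005],[0,0,0],0.044],
    [[0,0,0],[0,0,0],0.044],
    [[0,0,0],[0,0,0],0.044],
  ],
)

```text
t: 25.1
tool_pos: [0.4952, -0.2525, 0.0234]
tool_rot: [0.74, -0.673, 0.0, -0.0]
wrist_force: [-0.8, 0.9, 5.6]
gripper_width: 0.0492
```

Call:
drive_tool(
  moves=[
    [[0,0,0.0005],[0,0,0],0.044],
    [[0,0,0],[0,0,0],0.044],
    [[0,0,0],[0,0,0],0.044],
    [[0,0,0],[0,0,0],0.044],
    [[0,0,0],[0,0,0],0.044],
  ],
)

```text
t: 25.72
tool_pos: [0.4952, -0.2525, 0.0233]
tool_rot: [0.74, -0.673, 0.0, -0.0]
wrist_force: [-4.1, 1.6, 10.5]
gripper_width: 0.0493
```

The plate has touched down (5–10 N). I'll ease off slightly and open.

Call:
drive_tool(
  moves=[
    [[0,0,-0.0007],[0,0,0],0.044],
    [[0,0,0],[0,0,0],0.052],
    [[0,0,0],[0,0,0],0.058],
    [[0,0,0],[0,0,0],0.064],
    [[0,0,0],[0,0,0],0.07],
  ],
  newtons=20,
)

```text
t: 26.35
tool_pos: [0.4951, -0.2524, 0.023]
tool_rot: [0.74, -0.673, -0.0, 0.0]
wrist_force: [0.2, 0.6, 0.1]
gripper_width: 0.0699
```

```bash
python3 - <<'E'
from m import *
cap('scene','sc15.png');cap('side','s15.png')
a=cv2.imread('pics/sc15.png')[160:270,90:200];b=cv2.imread('pics/s15.png')[120:200,290:370]
cv2.imwrite('pics/c15.png',np.hstack([cv2.resize(a,(400,400),interpolation=2),cv2.resize(b,(400,400),interpolation=2)]))
E
python3 cmp.py 15 .044
```

```text
sc 0.044 [array([ 537.1, -245.6]), array([113.7,  50.6]), np.float64(5.8)]
s 0.044 [array([ 548.5, -242.9]), array([81.6, 55.7]), np.float64(6.6)]
```

View pics/c15.png

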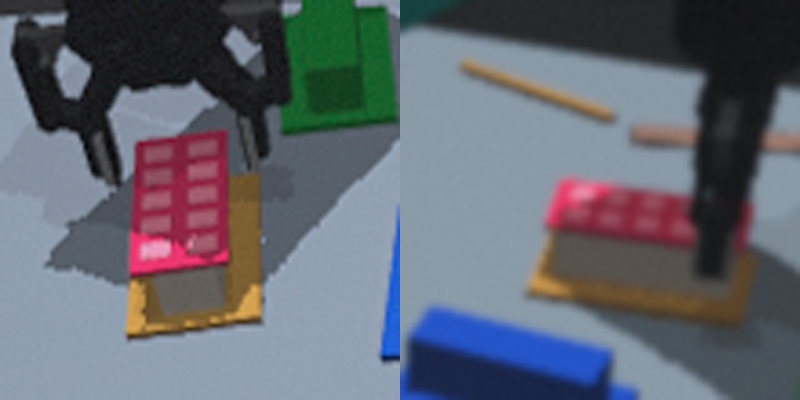

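The plate lies on the rest and the fingers are clear of it. I'll retreat straight up and then take a final look.

Call:
drive_tool(
  moves=[
    [[0,0,-0.01],[0,0,0],0.075],
    [[0,0,-0.02],[0,0,0],0.078],
    [[0,0,-0.04],[0,0,0],0.08],
    [[0,0,-0.05],[0,0,0],0.08],
    [[0,0,-0.03],[0,0,0],0.08],
  ],
)

```text
t: 27.08
tool_pos: [0.4961, -0.253, 0.1772]
tool_rot: [0.74, -0.673, 0.002, -0.001]
wrist_force: [0.7, -0.2, -0.2]
gripper_width: 0.0797
```

Call:
drive_tool(
  moves=[
    [[0,0.05,-0.02],[0,0,0],0.08],
    [[0,0.04,0],[0,0,0],0.08],
    [[0,0,0],[0,0,0],0.08],
    [[0,0,0],[0,0,0],0.08],
    [[0,0,0],[0,0,0],0.08],
  ],
)

```text
t: 27.7
tool_pos: [0.4066, -0.2612, 0.1936]
tool_rot: [0.74, -0.672, 0.001, -0.0]
wrist_force: [-0.4, 0.1, -1.1]
gripper_width: 0.0799
```

```bash
python3 - <<'E'
from m import *
cap('scene','sc16.png');cap('side','s16.png');d=cap('wrist','w16.png')
a=cv2.imread('pics/sc16.png')[160:270,90:200];b=cv2.imread('pics/s16.png')[120:200,290:370]
cv2.imwrite('pics/c16.png',np.hstack([cv2.resize(a,(400,400),interpolation=2),cv2.resize(b,(400,400),interpolation=2)]))
h,s,v=cv2.split(hsv(d));m=(((h>160)|(h<4))&(s>90)).astype(np.uint8);m=cv2.morphologyEx(m,cv2.MORPH_CLOSE,np.ones((7,7)))
c=max(cv2.findContours(m,0,cv2.CHAIN_APPROX_NONE)[0],key=cv2.contourArea)[:,0]
P=np.array([wz(d,q,.044)[:2] for q in c])*1e3;print('wrist',[np.round(x,1) for x in cv2.minAreaRect(P.astype(np.float32))],c.min(0),c.max(0))
d=load('s16.png');h,s,v=cv2.split(hsv(d));rect(d,box((h>75)&(h<98)&(s>90),(170,215,295,310)),.054,'teal side')
E
python3 cmp.py 16 .044
```

```text
wrist [array([ 533.1, -249. ]), array([109.7,  49.8]), np.float64(6.3)] [249   0] [306 116]
teal side px [242. 243.] ctr 634.7 158.0 size 51.5 109.0 ang 89.2
sc 0.044 [array([ 537.4, -245.8]), array([113.1,  51. ]), np.float64(5.8)]
s 0.044 [array([ 534.7, -244.3]), array([109.2,  58. ]), np.float64(6.9)]
```

View pics/c16.png

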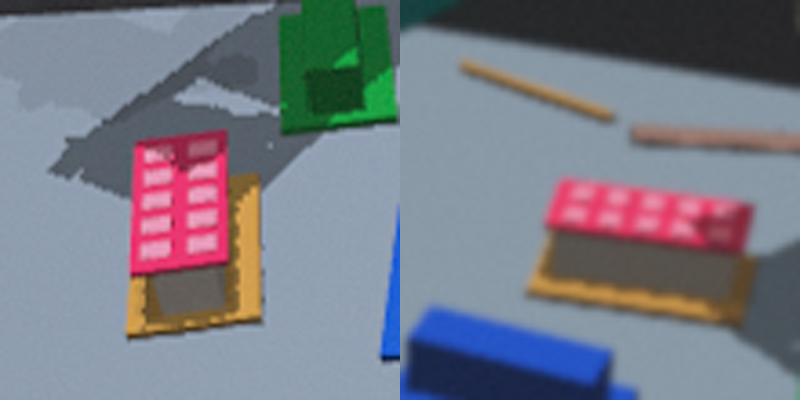

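View pics/w16.png

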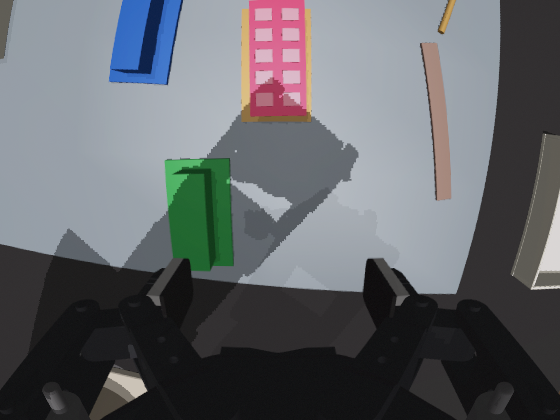

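```bash
python3 -c "
from workcell import r
s=r.read_state();print(s['t'],abs(s['joint_vel']).max());print(r.hand_in())"
```

```text
27.85 0.0062948532774644425
the job is handed in; nothing more can be done
None
```

The rose plate is on the cream viewing rest, lying along it. I handed the job in at 27.9 s with the arm still, the jaws open and nothing touched.

**How it went:** I slid the plate forward under light fingertip pressure (about 5–14 N) until 37–38 mm hung over the stand's front edge. I then gripped it there by its long sides and lifted it. I lowered it onto the rest until it touched (5–10 N), released it and backed away.

**Final checks:**
- **Position:** each camera's reading of the plate is within about 2 mm of the same camera's reading of the rest. The exception is the side view's y, which was 3.6 mm off; its mask also took in part of the plate's edge.
- **Direction:** the plate's angle reads 5.8–6.9° against about 5.6–6.2° for the rest.
- **Teal plate:** the side view measures it exactly where it was at the start.

**What disagreed:**
- **Fingertip offset:** with the fingers shut, the tips were at the reported TCP, not 22 mm ahead of it. The images and the contact force both showed this, so I set the gripping height from them.
- **Cameras:** the three cameras differed from each other by about 2–4 mm throughout.

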